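# Load the tool dryer and set its click timer by feel

### The arm

A 6-joint arm with a two-finger parallel gripper is mounted at the origin on the work surface. World frame = base frame: x ahead of the robot, y to its left, z up, the work surface at z = 0. Lengths are in m, angles in rad, forces in N, time in s.
With the tool pointing down it reaches from about 0.275 to 0.825 m from the base axis. Payload 5.2 kg.
Tool frame: the origin (TCP) lies at the very end of the fingers, on their centre line; the grasp point (between the pads) lies r.grasp_offset behind it (r.grasp_offset is the distance from the TCP to the grasp point, in m); z points along the fingers, y is the direction in which the jaws open and shut (so a half turn about z gives the same grasp; the last joint's range is limited). The gripper opens to 93 mm and grips with 3 to 60 N. Pads are 15 mm wide; open, the fingers measure 128 mm over their backs; the gripper's body (75 mm by 188 mm) begins 65 mm behind the grasp point.
Start: joints at [-1.445, 0.259, 1.535, -0, 1.348, -0.203], TCP at [0.178, -0.521, 0.219] pointing down, gripper open.
Joint ranges: [-3.14, 3.14], [-0.91, 2.08], [0.19, 2.58], [-1.22, 4.36], [0.22, 2.71], [-3.12, 3.12]. Speed limits (rad/s): [2.57, 2.57, 3.14, 3.14, 3.14, 3.14].

### API

Orientations are given as a 3x3 rotation matrix whose columns are the frame's x, y, z axes.
In Python, from workcell import r gives the robot as it stands.
- The arm moves only by the tool send_rows, never from a script. Its arguments are lists of equal length, an entry for each row: "angular": the turn, a rotation vector about the world's x, y, z in degrees, a list of three; "translation": the shift along the world's x, y, z in m, a list of three; "jaw": the closure, from 0 (fully open) to 1 (shut). A call has exactly 10 rows; each row is the pose to reach, as a shift and turn from the pose measured when the call began; what a row does not reach only later rows make up. A row lasts 1/8 s, in which the tool goes at most 62.5 mm and 10.7 degrees, less where a joint would pass 70% of its speed; a pose out of reach is approached as far as the arm can. A call with a gripper value outside its range is refused whole. The fingers move at their own pace and stop on an object; "newtons" is the grip in N (left out, the last holds). Time passes only in rows, so rows that repeat a pose let the fingers close, or fill a call up. It gives the time, the measured TCP pose, the force and the opening at its end, in the units of the state.
- r.read_state(): the state, without advancing time (a new reading comes with each control period).
- r.camera(name): name is "scene" or "top" or "wrist"; returns the picture (480x640x3 uint8, red, green, blue); there is no depth.
- r.camera_params(name): a dict with "K" (3x3 intrinsics, pixels), "k1" (the pictures are not rectified: a ray, as slopes to the right and down, at radius r is drawn at 1 + k1 r^2 times it, then the intrinsics apply), "rvec" (rotation vector, rad) and "tvec" (3), from world to camera coordinates, as OpenCV has them. Camera axes: x right, y down, z forward; pixel columns grow to the right and rows downward; lengths in m; the calibration is good to about 2 mm. A picture is of the moment at which its call begins: read the wrist's pose just before it. camera_params takes no time and is no camera call; for the wrist camera it gives the pose at the moment of the call.
- r.close_job(): hands the job in, once; it reports no verdict.
Trained networks look in the newest picture that a camera, given by its name, has taken for a name from the list of things; names that differ only in an ending like _2 or _b are one class to them, and where a whole thing is asked for, a point or a joint stands for the part that bears it (a point fixed in the world has none). Each returns a list of dicts, best first, with "confidence" (0 to 1); they miss things now and then, are a little off and sometimes report something else, mostly with a low value. They report only what shows in the picture. A call takes as long as a camera call.
- r.masks_of(camera, label): "pixels" (480x640 bool, what is visible of it).
- r.landmark_of(camera, label): "centre" ([x, y, z] in m, in world coordinates, good to about 4 mm: a listed point, or the origin of a listed thing).
The state is a dict: "time_s": time; "qpos": joint angles; "qd": joint speeds; "joint_torque": joint torques, N m; "tool_pos": TCP position; "ee_rot": TCP orientation; "contact_force": force on the tool from outside, world axes, zero at the start; "torque": the same for the moment, N m; "opening": finger opening in m.
Only numpy, scipy, OpenCV 4.12 (cv2) and the standard library are available. Lean on these libraries where they do the work, as an engineer would, in place of code of your own. Each camera call takes 0.05 s, during which the arm holds its last target.

### The job

The sculpture class is over: load the tool dryer by laying both wire-loop tools in the long drying tray and the oval wooden rib in the square tray, each flat on the tray's floor. Only then set the dryer's unmarked timer: turn its knob back (anticlockwise) to its stop, then clockwise exactly four clicks, and let go. Leave the two lumps of clay where they stand.

Things in the scene. Friction and masses are not known exactly. Their poses are not given: they have to be found in the camera images.
- timer (a joint): turn of the timer knob, rad: 0 at its anticlockwise end stop, growing clockwise as seen looking at the sloping panel; it clicks into a rest every 20 degrees (0.349 rad; the stop itself is the first rest, four clicks on is 1.396 rad; it runs on to eight clicks). It starts one, two or three clicks from the stop. Between rests it needs up to about 0.13 N m, then jumps into the next rest; left alone it centres itself in the nearest rest. The stop gives 0.02 rad
- timer_grip (a point): grip point of the timer knob, on its axis: a black bar 64 long (x, with a white line at its -x end) x 16 thick (y) x 34 high on a disc of 60 diameter; the point lies 15 below the bar's top and 31 out from the panel. z is the knob's axis, pointing out of the panel, 35 degrees from vertical, leaning towards the robot; x and y turn with the knob. Gripping the bar across its 16, along the axis, needs a tool tilted 35 degrees; the bar is the same turned half round
- timer_box: the dryer's fixed grey control box, a wedge 150 deep (x) x 170 wide (y), 40 high in front and 145 at the back; its sloping panel faces the robot (-x) and carries the knob at its middle; origin = centre of its underside
- long_tray_in (a point): long steel drying tray, fixed: 240 (x) x 140 (y) outside, 230 x 130 inside, walls 5 thick; point = centre of its inner floor, 15 above the table; rim 30 above that floor; x along its length, z up
- square_tray_in (a point): square steel drying tray, fixed: 150 x 150 outside, 140 x 140 inside, walls 5 thick; point = centre of its inner floor, 15 above the table; rim 30 above that floor; z up
- loop_a_mid (a point): wooden double-ended wire-loop modelling tool lying flat: square handle 100 long (x) x 20 x 20, a thin steel wire loop 28 wide and 30 long at each end, 160 long in all, 60 g or so; point = centre of the handle, 10 above its underside; x along the handle, z up
- loop_b_mid (a point): the same kind of tool as loop_a: wooden double-ended wire-loop modelling tool lying flat: square handle 100 long (x) x 20 x 20, a thin steel wire loop 28 wide and 30 long at each end, 160 long in all, 60 g or so; point = centre of the handle, 10 above its underside; x along the handle, z up
- rib_mid (a point): oval flat wooden rib, 110 long (x) x 44 wide (y) x 14 thick with round ends, lying flat, 60 g or so; point = its centre, 7 above its underside; z up
- lump_a_mid (a point): leftover lump of clay, 44 across and 40 tall, loose, standing among the tools, a bystander: leave it where it is; point = its centre
- lump_b_mid (a point): leftover lump of clay, 44 across and 36 tall, loose, standing among the tools, a bystander: leave it where it is; point = its centre

How it is judged:
On the way, in this order (a step that is already met when the one before it is completed fails the run):
1. both loop tools lie flat in the long tray and the rib lies flat in the square tray, all let go (x of loop_a_mid in the frame of long_tray_in between -0.04 and 0.04 m and y of loop_a_mid in the frame of long_tray_in between -0.056 and 0.056 m and z of loop_a_mid in the frame of long_tray_in between 0 and 0.019 m and x of loop_b_mid in the frame of long_tray_in between -0.04 and 0.04 m and y of loop_b_mid in the frame of long_tray_in between -0.056 and 0.056 m and z of loop_b_mid in the frame of long_tray_in between 0 and 0.019 m and x of rib_mid in the frame of square_tray_in between -0.05 and 0.05 m and y of rib_mid in the frame of square_tray_in between -0.05 and 0.05 m and z of rib_mid in the frame of square_tray_in between 0 and 0.015 m and contact force between the fingers and loop_a below 0.1 N and contact force between the fingers and loop_b below 0.1 N and contact force between the fingers and rib below 0.1 N), for 0.2 s.
2. the timer knob is back at its anticlockwise stop (value of joint timer below 0.09 rad), for 0.1 s.
At the end, for the whole second after the job is handed in: Loop tools flat in the long tray (centres within 40 mm lengthwise and 56 mm crosswise of its middle, under 19 mm above its floor), rib flat in the square tray (within 50 mm, under 15 mm above its floor), all at rest; knob resting at the fourth click from its stop (1.29 to 1.50 rad) (x of loop_a_mid in the frame of long_tray_in between -0.04 and 0.04 m and y of loop_a_mid in the frame of long_tray_in between -0.056 and 0.056 m and z of loop_a_mid in the frame of long_tray_in between 0 and 0.019 m and x of loop_b_mid in the frame of long_tray_in between -0.04 and 0.04 m and y of loop_b_mid in the frame of long_tray_in between -0.056 and 0.056 m and z of loop_b_mid in the frame of long_tray_in between 0 and 0.019 m and x of rib_mid in the frame of square_tray_in between -0.05 and 0.05 m and y of rib_mid in the frame of square_tray_in between -0.05 and 0.05 m and z of rib_mid in the frame of square_tray_in between 0 and 0.015 m and value of joint timer between 1.29 and 1.5 rad and velocity of joint timer between -0.1 and 0.1 rad/s and linear speed of each of loop_a, loop_b, rib below 0.03 m/s); the robot touches nothing.
It fails at once if the first lump of clay is shifted by more than 30 mm (distance of lump_a_mid from where it was at the start of the episode above 0.03 m).
It fails at once if the second lump of clay is shifted by more than 30 mm (distance of lump_b_mid from where it was at the start of the episode above 0.03 m).
It also fails if it takes over 72 s, if anything falls off the work surface, if the arm or the gripper's body presses on something with over 40 N, if the wrist force passes 120 N, or if a joint passes its speed limit or range.

## Working session

There is one attempt and no reset: what is moved stays moved. The work goes in short steps, Python scripts to look and compute and a tool call to move; the robot and the scene stay as the last step left them, time stands still between calls to the robot, and variables do not carry over. Pictures are saved under pics/ and viewed, and the job is handed in when it is done.

Besides the shell and the picture viewer there is one more tool, called after ">>>" as name(argument=value, ...) on one line, values as JSON. send_rows: Moves the arm, as the interface text tells. Its arguments: {"type":"object","properties":{"angular":{"type":"array"},"translation":{"type":"array"},"jaw":{"type":"array"},"newtons":{"type":"number"}},"required":["angular","translation","jaw"]}

```bash
mkdir -p pics; cat > h.py <<'E'
import numpy as np, cv2
from workcell import r
np.set_printoptions(precision=4,suppress=True)
def snap(cam,name):
    p=r.camera_params(cam); im=r.camera(cam); cv2.imwrite(f'pics/{name}.png',im[:,:,::-1]); return im,p
def proj(p,X):
    R,_=cv2.Rodrigues(np.array(p['rvec'],float)); c=(R@np.atleast_2d(X).T).T+np.array(p['tvec']).ravel()
    s=c[:,:2]/c[:,2:]; r2=(s**2).sum(1,keepdims=True); s=s*(1+p['k1']*r2); K=np.array(p['K'])
    return s@K[:2,:2].T+K[:2,2]
def ray(p,uv):
    K=np.array(p['K']); d=(np.atleast_2d(uv)-K[:2,2])@np.linalg.inv(K[:2,:2]).T; s=d.copy()
    for _ in range(20): s=d/(1+p['k1']*(s**2).sum(1,keepdims=True))
    R,_=cv2.Rodrigues(np.array(p['rvec'],float)); 
    D=np.c_[s,np.ones(len(s))]@R; o=-R.T@np.array(p['tvec']).ravel(); return o,D
def atz(p,uv,z):
    o,D=ray(p,uv); return o+D*((z-o[2])/D[:,2:])
def axis(p,mask,z):
    v,u=np.nonzero(mask); P=atz(p,np.c_[u,v],z)[:,:2]; c=P.mean(0); w,V=np.linalg.eigh(np.cov((P-c).T))
    rect=cv2.minAreaRect(P.astype(np.float32)*1000)
    return c,np.degrees(np.arctan2(V[1,1],V[0,1])),np.sqrt(w),rect
E
python3 - <<'E'
from h import *
s=r.read_state(); print(s['time_s'],s['tool_pos'],s['contact_force'],s['opening'],r.grasp_offset)
for cam in ['top','scene']:
    im,p=snap(cam,cam+'0'); 
    for l in ['loop_a_mid','rib_mid','lump_a_mid','long_tray_in','square_tray_in','timer_grip','timer_box']:
        print(cam,l,[(np.round(d['centre'],3).tolist(),round(d['confidence'],2)) for d in r.landmark_of(cam,l)])
print(r.read_state()['time_s'])
E
```

```text
0.0 [ 0.1775 -0.52    0.2178] [0.017  0.877  0.3152] 0.09283086714955674 0.0188
top loop_a_mid [([0.428, -0.001, 0.011], 0.59)]
top rib_mid [([0.428, -0.153, 0.005], 0.98)]
top lump_a_mid [([0.467, 0.074, 0.023], 0.64), ([0.427, -0.148, 0.011], 0.56)]
top long_tray_in [([0.481, 0.344, 0.014], 0.86)]
top square_tray_in []
top timer_grip [([0.663, -0.048, 0.119], 0.88)]
top timer_box [([0.685, -0.05, -0.006], 0.98)]
scene loop_a_mid [([0.425, -0.005, 0.009], 0.88)]
scene rib_mid [([0.484, -0.34, 0.017], 0.63), ([0.683, -0.051, -0.001], 0.61), ([0.426, -0.149, 0.01], 0.59)]
scene lump_a_mid [([0.469, 0.075, 0.015], 0.88)]
scene long_tray_in [([0.486, 0.351, 0.012], 0.95)]
scene square_tray_in [([0.487, -0.34, 0.017], 0.64)]
scene timer_grip [([0.664, -0.049, 0.119], 0.96)]
scene timer_box [([0.684, -0.05, 0.003], 0.9)]
0.8
```

View pics/top0.png

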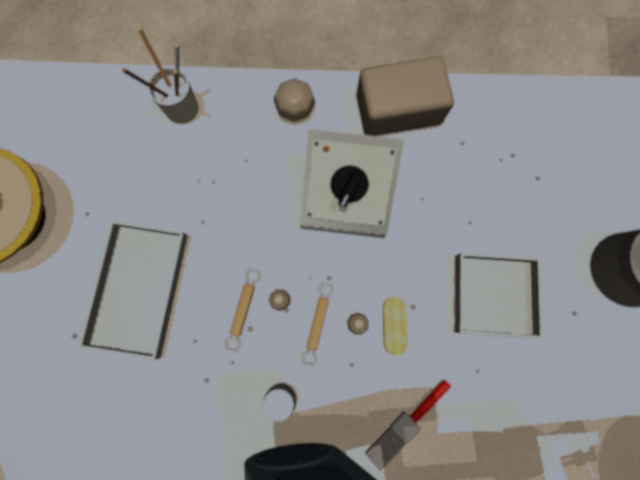

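View pics/scene0.png

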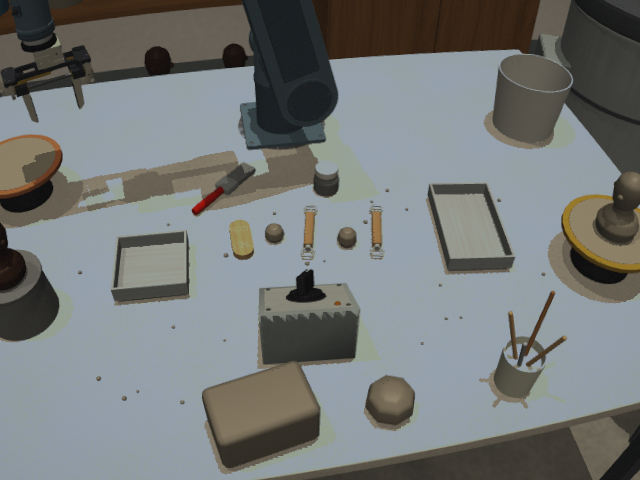

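The top view shows the loop tools at about (243,310) and (318,323), the lumps at (280,299) and (358,323), and the rib at (395,325). The long tray is at (136,290), the square tray at (497,295), and the knob at (350,183) with its white line at the lower end (343,203). The scene view agrees. Next I'll take masks and triangulate.

```bash
python3 - <<'E'
from h import *
import pickle
P={c:r.camera_params(c) for c in ['top','scene']}
M={}
for cam in ['top','scene']:
    r.camera(cam)
    for l in ['loop_a_mid','rib_mid','lump_a_mid']:
        M[cam,l]=r.masks_of(cam,l)
        for d in M[cam,l]:
            m=d['pixels']; v,u=np.nonzero(m); 
            c,a,w,rect=axis(P[cam],m,.015)
            print(cam,l,round(d['confidence'],2),m.sum(),'uv',u.mean().round(1),v.mean().round(1),'xy',c,'ang',a.round(1),[np.round(x,1) for x in rect])
pickle.dump((P,M),open('m.pkl','wb'))
# colour segmentation of wood handles in both
for cam in ['top','scene']:
    im=cv2.imread(f'pics/{cam}0.png'); hsv=cv2.cvtColor(im,cv2.COLOR_BGR2HSV)
    m=cv2.inRange(hsv,(8,90,90),(32,255,255)); n,L,st,ce=cv2.connectedComponentsWithStats(m)
    for i in range(1,n):
        if st[i,4]>100:
            c,a,w,rect=axis(P[cam],L==i,.02); print(cam,'col',st[i],ce[i].round(1),'xy@.02',c,'ang',a.round(1),[np.round(x,1) for x in rect])
print(r.read_state()['time_s'])
E
```

```text
top loop_a_mid 0.79 597 uv 317.5 324.6 xy [ 0.4221 -0.0017] ang 167.9 [array([433.4,  -4.7]), array([ 22. , 136.2]), np.float64(77.3)]
top loop_a_mid 0.42 1209 uv 394.9 325.7 xy [ 0.4238 -0.1494] ang -177.7 [array([ 424.6, -149.4]), array([106.7,  45.8]), np.float64(1.5)]
top rib_mid 0.58 1285 uv 394.9 325.9 xy [ 0.4234 -0.1494] ang -178.9 [array([ 424.5, -149.6]), array([ 45.8, 107.1]), np.float64(89.8)]
top lump_a_mid 0.57 374 uv 279.5 299.9 xy [0.4668 0.0729] ang 67.1 [array([466.6,  73. ]), array([38.3, 40.7]), np.float64(1.4)]
scene loop_a_mid 0.92 404 uv 309.0 231.2 xy [ 0.4372 -0.001 ] ang 168.1 [array([433. ,   0.1]), array([ 22.7, 159.2]), np.float64(78.2)]
scene rib_mid 0.58 793 uv 241.1 239.7 xy [ 0.4382 -0.1489] ang -178.9 [array([ 437.4, -148.7]), array([124.5,  45.2]), np.float64(1.6)]
scene lump_a_mid 0.66 313 uv 347.2 237.0 xy [0.4693 0.0766] ang 167.6 [array([469. ,  76.3]), array([38.9, 61.3]), np.float64(78.0)]
scene lump_a_mid 0.42 666 uv 305.7 286.8 xy [ 0.5927 -0.0354] ang 163.9 [array([584.8, -34.5]), array([65.2, 79.3]), np.float64(80.1)]
top col [138  28  32 
[... 1010 characters left out ...]
] [ 34.5 162.8] xy@.02 [ 0.0721 -0.6464] ang -175.6 [array([  56.4, -661.2]), array([249.1, 162. ]), np.float64(11.1)]
scene col [562 195  78  75 882] [591.1 234.8] xy@.02 [0.5566 0.626 ] ang 171.4 [array([543.5, 645.1]), array([155.4, 246.7]), np.float64(77.1)]
scene col [304 212  11  32 272] [308.7 227.8] xy@.02 [ 0.4323 -0.0008] ang 167.1 [array([430.6,  -0.4]), array([18.9, 97.8]), np.float64(76.8)]
scene col [372 212   9  32 279] [376.  227.4] xy@.02 [0.4557 0.1438] ang 165.4 [array([454.9, 143.8]), array([17.8, 98.6]), np.float64(75.3)]
scene col [230 220  23  36 585] [240.9 237.7] xy@.02 [ 0.4374 -0.1489] ang -179.6 [array([ 435.6, -148.8]), array([108.3,  42.9]), np.float64(0.2)]
1.2
```

```bash
python3 - <<'E'
from h import *
import pickle
P,M=pickle.load(open('m.pkl','rb'))
def tri(a,b):
    o1,d1=ray(P['top'],a);o2,d2=ray(P['scene'],b);d1=d1[0];d2=d2[0]
    A=np.c_[d1,-d2];t=np.linalg.lstsq(A,o2-o1,rcond=None)[0]
    x,y=o1+d1*t[0],o2+d2*t[1]; return (x+y)/2,np.linalg.norm(x-y)
for n,a,b in [('loopL',(241.9,309.5),(376,227.4)),('loopR',(317.3,323.5),(308.7,227.8)),('rib',(394.9,325.8),(241.1,239.0))]: print(n,tri(a,b))
for c in P: print(c,ray(P[c],[[320,240]])[0],P[c]['K'][0][0])
t=cv2.imread('pics/top0.png'); s=cv2.imread('pics/scene0.png')
def crop(im,x,y,w,h,k): return cv2.resize(im[y:y+h,x:x+w],None,fx=k,fy=k,interpolation=cv2.INTER_CUBIC)
cv2.imwrite('pics/c1.png',np.hstack([crop(t,70,210,130,160,3),crop(t,440,240,130,160,3)]))
cv2.imwrite('pics/c2.png',np.hstack([crop(t,290,120,130,130,3),crop(s,245,260,130,130,3)]))
E
```

```text
loopL (array([0.447 , 0.1458, 0.0108]), np.float64(0.0018496439798599443))
loopR (array([ 0.424 , -0.0003,  0.0117]), np.float64(0.0017948969992171513))
rib (array([ 0.4238, -0.1499,  0.0027]), np.float64(0.003358963632470829))
top [0.4194 0.0052 0.8882] 448.5859786942707
scene [ 1.3906 -0.1764  0.9592] 624.3041792041525
```

View pics/c1.png

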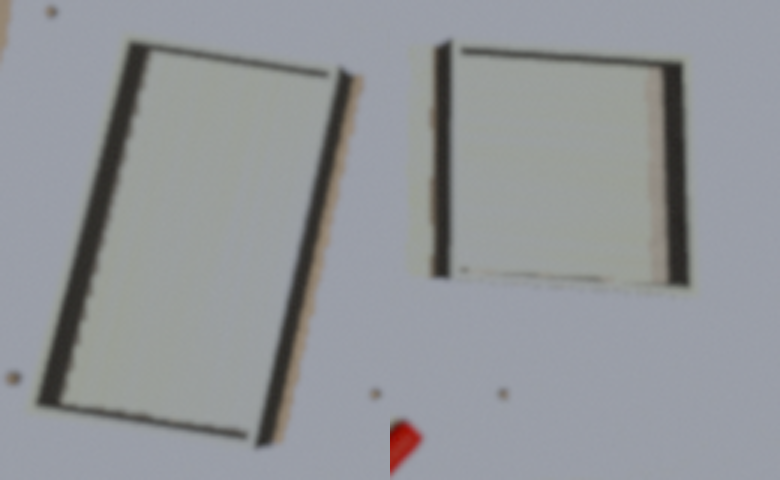

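View pics/c2.png

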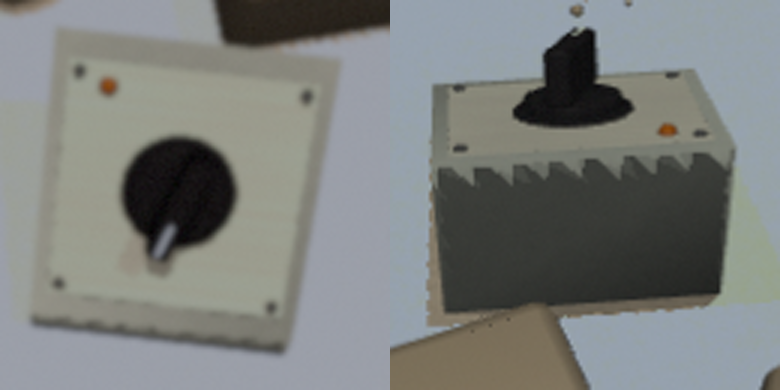

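The trays' rims and corners are clear: the long tray spans about (112,223) to (157,357), and the square tray (454,254) to (540,336). The knob's white line points front-left. I'll fit models to these.

```bash
cat > fit.py <<'E'
from h import *
import pickle
from scipy.optimize import least_squares
P,M=pickle.load(open('m.pkl','rb')); p=P['top']
def tf(q,X): c,s=np.cos(q[2]),np.sin(q[2]); X=np.array(X,float); return np.c_[q[0]+c*X[:,0]-s*X[:,1],q[1]+s*X[:,0]+c*X[:,1],X[:,2]]
def fit(X,uv,q0):
    f=lambda q:(proj(p,tf(q,X))-uv).ravel(); R=least_squares(f,q0); return R.x,f(R.x).reshape(-1,2)
def rect(a,b,z): return [[a,b,z],[a,-b,z],[-a,-b,z],[-a,b,z]]
if __name__=='__main__':
    t=cv2.imread('pics/top0.png'); 
    cr=lambda pts,x,y:np.array(pts,float)/3+[x,y]
    LX=rect(.12,.07,.045); lq,e=fit(LX,cr([(127,39),(343,66),(258,442),(37,407)],70,210),[.485,.345,-.2]); print('long',lq,np.degrees(lq[2]),e.round(1).tolist())
    SX=rect(.075,.075,.045); sq,e=fit(SX,cr([(447-390,40),(685-390,60),(690-390,286),(447-390,277)],440,240),[.485,-.34,0]); print('sq',sq,np.degrees(sq[2]),e.round(1).tolist())
    BX=[[.075,.085,.145],[.075,-.085,.145],[-.075,-.085,0],[-.075,.085,0]]; bq,e=fit(BX,cr([(57,27),(342,62),(285,352),(32,322)],290,120),[.685,-.05,-.2]); print('box',bq,np.degrees(bq[2]),e.round(1).tolist())
    pickle.dump((lq,sq,bq),open('q.pkl','wb'))
    # knob axis: panel middle
    big=cv2.resize(t,None,fx=3,fy=3,interpolation=cv2.INTER_CUBIC)
    def draw(X,col,cl=True):
        cv2.polylines(big,[np.round((proj(p,X)+.5)*3-.5).astype(int)],cl,col,1)
    for z in (.045,0): draw(tf(lq,rect(.12,.07,z)),(0,0,255))
    draw(tf(lq,rect(.115,.065,.045)),(0,255,0));draw(tf(lq,rect(.115,.065,.015)),(255,0,0))
    for z in (.045,0): draw(tf(sq,rect(.075,.075,z)),(0,0,255))
    draw(tf(sq,rect(.07,.07,.015)),(255,0,0))
    draw(tf(bq,BX),(0,0,255)); draw(tf(bq,[[-.075,.085,.04],[-.075,-.085,.04]]),(0,255,0))
    th=np.radians(35); ct=np.array([0,0,.0925]);n=np.array([-np.sin(th),0,np.cos(th)])
    e1=np.array([np.cos(th),0,np.sin(th)]);e2=np.array([0,1,0]) # up-slope, left
    g=tf(bq,[ct+31e-3*n])[0]; print('grip',g)
    ts=np.linspace(0,2*np.pi,40)
    draw(tf(bq,[ct+.012*n+.03*(np.cos(a)*e1+np.sin(a)*e2) for a in ts]),(0,255,255))
    # knob: white line end pixel
    import sys
    phi=np.radians(float(sys.argv[1]) if len(sys.argv)>1 else 180)
    x=np.cos(phi)*e1+np.sin(phi)*e2; y=np.cross(n,x)
    draw(tf(bq,[ct+.046*n+a*.032*x+b*.008*y for a,b in[(1,1),(1,-1),(-1,-1),(-1,1)]]),(255,0,255))
    cv2.imwrite('pics/f.png',np.hstack([big[620:1120,210:600],big[350:850,880:1270]]));cv2.imwrite('pics/f2.png',big[720:1040,1310:1680])
E
python3 fit.py 170
```

```text
long [ 0.4815  0.3413 -0.1239] -7.097839350268074 [[0.1, -3.1], [0.4, -1.3], [1.3, 1.8], [-1.7, 2.1]]
sq [ 0.4861 -0.3384 -0.0385] -2.207136496964513 [[-0.4, -1.1], [-0.0, -2.6], [1.0, 3.1], [-0.6, 0.4]]
box [ 0.679  -0.0545 -0.0937] -5.371322252906872 [[-0.1, -0.5], [0.7, -1.2], [-0.7, 0.9], [0.0, 1.0]]
grip [ 0.6613 -0.0528  0.1179]
```

View pics/f.png

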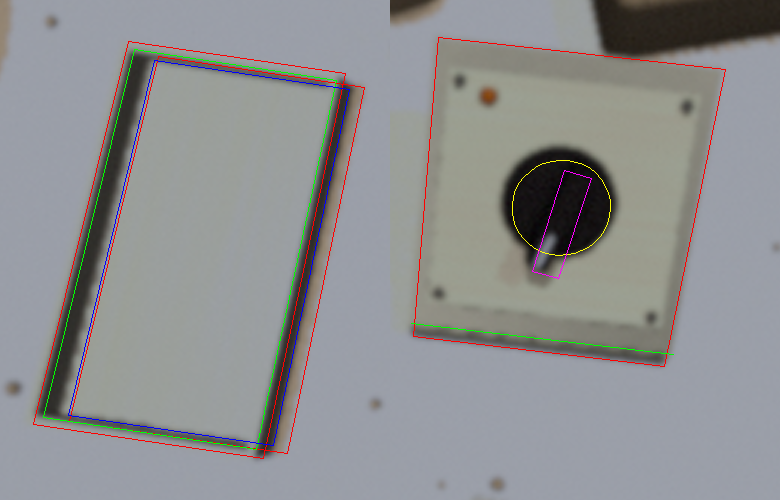

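View pics/f2.png

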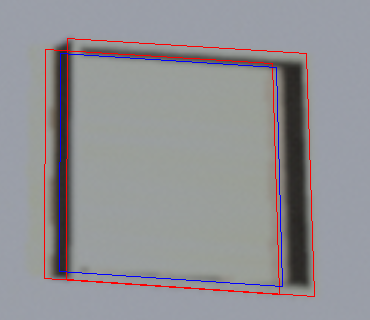

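```bash
python3 - <<'E'
from fit import *
s=r.read_state(); print(s['ee_rot'],s['qpos'])
cr=lambda pts,x,y:np.array(pts,float)/3+[x,y]
for q in [(133,44),(335,72),(250,437),(40,404)]: pass
lq,e=fit(rect(.115,.065,.045),cr([(133,44),(335,72),(250,437),(40,404)],70,210),[.485,.345,-.2]); print(lq,np.degrees(lq[2]),e.round(1).tolist())
for n,uv,z in [('lumpA',(280,299.5),.02),('lumpB',(358,323.5),.018)]: print(n,atz(p,[uv],z))
t=cv2.imread('pics/top0.png'); cv2.imwrite('pics/c3.png',cv2.resize(t[260:380,215:425],None,fx=3.7,fy=3.7,interpolation=cv2.INTER_CUBIC))
E
```

```text
[[ 0.9464  0.3229  0.    ]
 [ 0.3229 -0.9464 -0.0001]
 [-0.      0.0001 -1.    ]] [-1.4448  0.2586  1.535   0.      1.348  -0.2028]
[ 0.4806  0.3423 -0.1334] -7.642398486091134 [[0.1, -1.6], [-0.2, -0.3], [0.5, 1.0], [-0.4, 0.7]]
lumpA [[0.4672 0.0716 0.02  ]]
lumpB [[ 0.4258 -0.0786  0.018 ]]
```

View pics/c3.png

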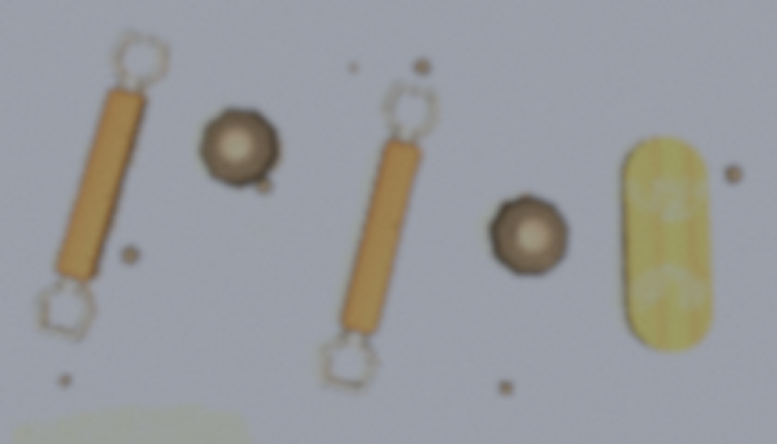

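The crop confirms the poses: handles at about -13.5° yaw, rib at about 0°, and the lumps between them, so I'll approach with the jaws part closed. First is the left loop.

>>> send_rows(angular=[[0,0,-4],[0,0,-8],[0,0,-12],[0,0,-16],[0,0,-20],[0,0,-24],[0,0,-28],[0,0,-32.3],[0,0,-32.3],[0,0,-32.3]], translation=[[0.03,0.05,-0.01],[0.055,0.11,-0.02],[0.08,0.17,-0.03],[0.105,0.23,-0.04],[0.13,0.29,-0.05],[0.155,0.35,-0.06],[0.18,0.41,-0.07],[0.205,0.47,-0.08],[0.23,0.53,-0.09],[0.25,0.59,-0.1]], jaw=[0.48,0.48,0.48,0.48,0.48,0.48,0.48,0.48,0.48,0.48], newtons=20)

```text
time_s: 2.45
tool_pos: [0.4195, 0.0457, 0.1231]
ee_rot: [[0.973, -0.233, 0.002], [-0.233, -0.973, -0.0], [0.002, 0.0, -1.0]]
contact_force: [1.2, -0.1, 0.9]
opening: 0.0486
```

>>> send_rows(angular=[[0,0,0],[0,0,0],[0,0,0],[0,0,0],[0,0,0],[0,0,0],[0,0,0],[0,0,0],[0,0,0],[0,0,0]], translation=[[0.015,0.05,0],[0.0275,0.099,-0.02],[0.0275,0.099,-0.04],[0.0275,0.099,-0.06],[0.0275,0.099,-0.08],[0.0275,0.099,-0.1],[0.0275,0.099,-0.112],[0.0275,0.099,-0.118],[0.0275,0.099,-0.118],[0.0275,0.099,-0.118]], jaw=[0.48,0.48,0.48,0.48,0.48,0.48,0.48,0.48,0.8,1])

```text
time_s: 3.7
tool_pos: [0.4475, 0.1448, 0.0057]
ee_rot: [[0.973, -0.233, 0.003], [-0.233, -0.973, -0.0], [0.003, -0.0, -1.0]]
contact_force: [0.4, 0.1, -0.2]
opening: 0.0326
```

```bash
python3 - <<'E'
from h import *
im,p=snap('wrist','w1'); im,p=snap('scene','s1'); s=r.read_state(); print(s['opening'],s['tool_pos'],s['contact_force'])
E
```

```text
0.024978276163235367 [0.4475 0.1447 0.0057] [1.0573 0.3371 0.4802]
```

View pics/w1.png

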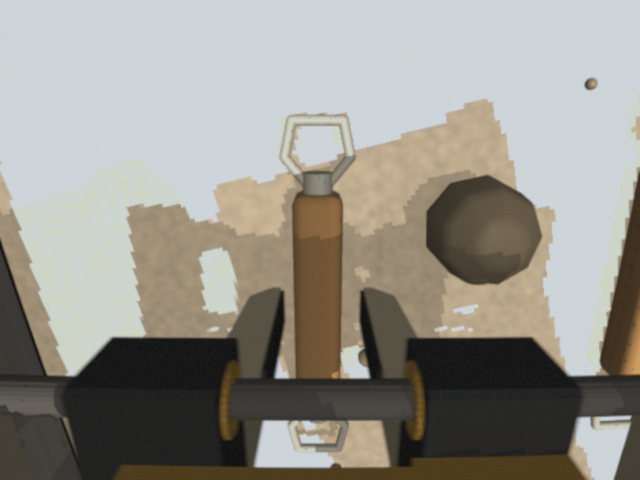

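The wrist view shows the handle centred between the fingers at (318,290), with the lump clear at (484,230). I'll close the jaws, lift, and carry it to the tray's far half.

>>> send_rows(angular=[[0,0,0],[0,0,0],[0,0,0],[0,0,0],[0,0,0],[0,0,3],[0,0,5.9],[0,0,5.9],[0,0,5.9],[0,0,5.9]], translation=[[0,0,0],[0,0,0],[0,0,0.03],[0,0,0.06],[0,0,0.09],[0.01,0.05,0.1],[0.02,0.1,0.1],[0.03,0.15,0.1],[0.038,0.2,0.1],[0.038,0.225,0.1]], jaw=[1,1,1,1,1,1,1,1,1,1])

```text
time_s: 5.05
tool_pos: [0.4855, 0.3722, 0.1054]
ee_rot: [[0.992, -0.13, 0.003], [-0.13, -0.992, 0.0], [0.003, -0.001, -1.0]]
contact_force: [-0.7, -0.6, -0.1]
opening: 0.02
```

```bash
python3 - <<'E'
from h import *
im,p=snap('wrist','w2'); im,p=snap('top','t2'); s=r.read_state(); print(s['opening'],s['tool_pos'],s['contact_force'])
E
```

```text
0.02000789458523631 [0.485  0.3722 0.1052] [ 0.2961  0.4623 -0.4346]
```

View pics/w2.png

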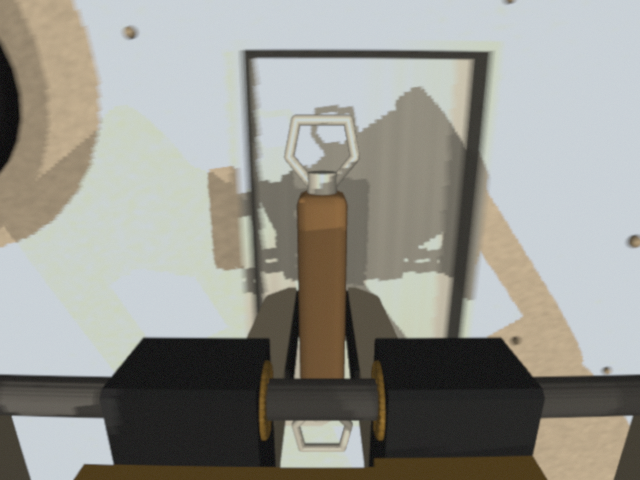

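Tool held at (322,290), tray below it with its walls at about x=250 and x=475. I'll check the tray fit against the wrist image.

```bash
python3 - <<'E'
from fit import *
pw=r.camera_params('wrist'); im=cv2.imread('pics/w2.png')
lq=[.4806,.3423,-.1334]
def draw(X,c): cv2.polylines(im,[np.round(proj(pw,X)).astype(int)],True,c,1)
f=lambda q,a,b,z:np.concatenate([np.linspace(A,B,20) for A,B in zip(tf(q,rect(a,b,z)),np.roll(tf(q,rect(a,b,z)),-1,0))])
o,D=ray(pw,[[320,240]]); print(o,D)
draw(f(lq,.115,.065,.045),(0,255,0)); draw(f(lq,.115,.065,.015),(255,0,0)); draw(f(lq,.12,.07,.045),(0,0,255))
cv2.imwrite('pics/w2f.png',im)
E
```

```text
[0.5629 0.362  0.271 ] [[-0.2803  0.0412 -0.959 ]]
```

View pics/w2f.png

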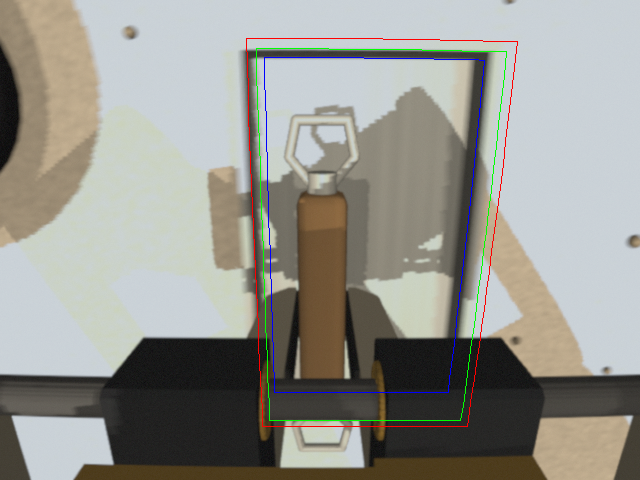

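The tray lies about 4–6 mm further left than my fit, so its centre is near y≈0.347. The current position then sits 24 mm off centre, which is good. Lowering.

>>> send_rows(angular=[[0,0,0],[0,0,0],[0,0,0],[0,0,0],[0,0,0],[0,0,0],[0,0,0],[0,0,0],[0,0,0],[0,0,0]], translation=[[0,0,-0.025],[0,0,-0.05],[0,0,-0.07],[0,0,-0.08],[0,0,-0.083],[0,0,-0.083],[0,0,-0.083],[0,0,-0.083],[0,0,-0.083],[0,0,-0.05]], jaw=[1,1,1,1,1,1,0.7,0.7,0.7,0.7])

```text
time_s: 6.4
tool_pos: [0.4829, 0.3712, 0.0531]
ee_rot: [[0.992, -0.129, -0.002], [-0.129, -0.992, -0.002], [-0.002, 0.002, -1.0]]
contact_force: [-0.0, 0.0, 0.7]
opening: 0.0279
```

>>> send_rows(angular=[[0,0,0],[0,0,-1],[0,0,-2],[0,0,-3],[0,0,-4],[0,0,-5],[0,0,-6.1],[0,0,-6.1],[0,0,-6.1],[0,0,-6.1]], translation=[[0,0,0.04],[-0.01,-0.05,0.06],[-0.02,-0.11,0.06],[-0.03,-0.17,0.06],[-0.04,-0.23,0.06],[-0.05,-0.29,0.06],[-0.059,-0.35,0.06],[-0.059,-0.3717,0.06],[-0.059,-0.3717,0.03],[-0.059,-0.3717,0]], jaw=[0.6,0.48,0.48,0.48,0.48,0.48,0.48,0.48,0.48,0.48])

```text
time_s: 7.65
tool_pos: [0.4247, -0.0013, 0.0532]
ee_rot: [[0.972, -0.235, -0.0], [-0.235, -0.972, -0.002], [0.0, 0.002, -1.0]]
contact_force: [0.4, -0.7, -0.3]
opening: 0.0484
```

```bash
python3 - <<'E'
from h import *
im,p=snap('wrist','w3'); im2,p=snap('top','t3'); s=r.read_state(); print(s['opening'],s['tool_pos'],s['contact_force'])
cv2.imwrite('pics/w3t.png',np.hstack([cv2.resize(im,(400,300)),cv2.resize(im2[200:380,60:300],(400,300))])[:,:,::-1])
E
```

```text
0.04831622687708659 [ 0.4218 -0.0002  0.0512] [-0.4611 -0.0231  0.0567]
```

View pics/w3t.png

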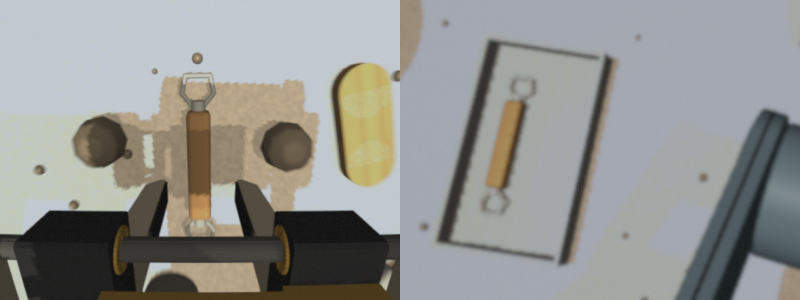

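The first loop lies flat in the left half of the tray. The second handle is centred between the fingers at (199,165). I'll descend and grasp.

>>> send_rows(angular=[[0,0,0],[0,0,0],[0,0,0],[0,0,0],[0,0,0],[0,0,0],[0,0,0],[0,0,0],[0,0,0],[0,0,0]], translation=[[0.002,0,-0.02],[0.003,0,-0.035],[0.003,0,-0.044],[0.003,0,-0.046],[0.003,0,-0.046],[0.003,0,-0.046],[0.003,0,-0.046],[0.003,0,-0.046],[0.003,0,-0.02],[0.003,0,0.03]], jaw=[0.48,0.48,0.48,0.7,1,1,1,1,1,1])

```text
time_s: 9.0
tool_pos: [0.4228, 0.0002, 0.0805]
ee_rot: [[0.972, -0.234, -0.013], [-0.234, -0.972, 0.001], [-0.012, 0.002, -1.0]]
contact_force: [1.9, 0.1, 0.4]
opening: 0.0195
```

>>> send_rows(angular=[[0,0,0],[0,0,1],[0,0,2],[0,0,3],[0,0,4],[0,0,5],[0,0,6],[0,0,6],[0,0,6],[0,0,6]], translation=[[0,0,0.03],[0.01,0.05,0.03],[0.02,0.11,0.03],[0.03,0.17,0.03],[0.04,0.23,0.03],[0.05,0.28,0.03],[0.056,0.31,0.03],[0.056,0.32,0.03],[0.056,0.32,0.025],[0.056,0.32,0.025]], jaw=[1,1,1,1,1,1,1,1,1,1])

```text
time_s: 10.25
tool_pos: [0.4782, 0.3187, 0.1048]
ee_rot: [[0.991, -0.132, -0.014], [-0.132, -0.991, -0.002], [-0.014, 0.004, -1.0]]
contact_force: [0.6, -0.4, -0.3]
opening: 0.0199
```

```bash
python3 - <<'E'
from h import *
im,p=snap('wrist','w4');  s=r.read_state(); print(s['opening'],s['tool_pos'],s['contact_force'])
E
```

```text
0.019599609572857207 [0.4785 0.3188 0.1052] [-0.4101  0.0421  0.3312]
```

View pics/w4.png

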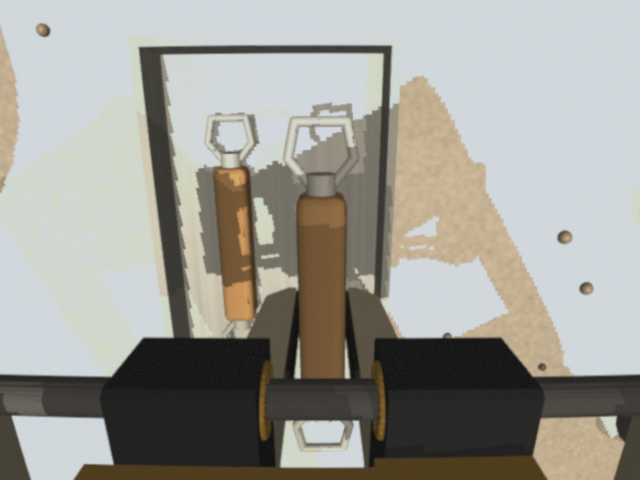

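Loop A is in the tray at (235,245) and the held loop is above the right half, clear of the wall at x≈385. Lowering with a 3 mm nudge to the left.

>>> send_rows(angular=[[0,0,0],[0,-0.8,0],[0,-0.8,0],[0,-0.8,0],[0,-0.8,0],[0,-0.8,0],[0,-0.8,0],[0,-0.8,0],[0,-0.8,0],[0,-0.8,0]], translation=[[0,0.003,-0.025],[0,0.003,-0.05],[0,0.003,-0.07],[0,0.003,-0.08],[0,0.003,-0.083],[0,0.003,-0.083],[0,0.003,-0.083],[0,0.003,-0.083],[0,0.003,-0.083],[0,0.003,-0.05]], jaw=[1,1,1,1,1,1,0.7,0.7,0.7,0.7])

```text
time_s: 11.55
tool_pos: [0.4764, 0.3209, 0.0533]
ee_rot: [[0.991, -0.132, -0.005], [-0.133, -0.991, -0.004], [-0.005, 0.004, -1.0]]
contact_force: [1.3, -0.0, 0.0]
opening: 0.0283
```

>>> send_rows(angular=[[0,0,0],[0,0,1],[0,0,2],[0,0,3],[0,0,4],[0,0,5],[0,0,6],[0,0,7],[0,0,8],[0,0,8]], translation=[[0,0,0.04],[-0.008,-0.05,0.06],[-0.016,-0.11,0.06],[-0.024,-0.17,0.06],[-0.032,-0.23,0.06],[-0.04,-0.29,0.06],[-0.05,-0.35,0.06],[-0.06,-0.41,0.06],[-0.07,-0.46,0.06],[-0.0724,-0.472,0.05]], jaw=[0.6,0.42,0.42,0.42,0.42,0.42,0.42,0.42,0.42,0.42])

```text
time_s: 12.8
tool_pos: [0.4044, -0.1543, 0.104]
ee_rot: [[1.0, 0.003, -0.002], [0.003, -1.0, -0.006], [-0.002, 0.006, -1.0]]
contact_force: [0.3, -0.3, -0.3]
opening: 0.0539
```

```bash
python3 - <<'E'
from h import *
im,p=snap('wrist','w5'); im2,p=snap('top','t5'); s=r.read_state(); print(s['opening'],s['tool_pos'],s['contact_force'],s['ee_rot'])
cv2.imwrite('pics/w5t.png',np.hstack([cv2.resize(im,(400,300)),cv2.resize(im2[200:380,60:300],(400,300))])[:,:,::-1])
E
```

```text
0.053955849394366484 [ 0.4032 -0.1515  0.1024] [-0.1851  0.5587  0.877 ] [[ 1.      0.0039 -0.0059]
 [ 0.0039 -1.     -0.003 ]
 [-0.0059  0.003  -1.    ]]
```

View pics/w5t.png

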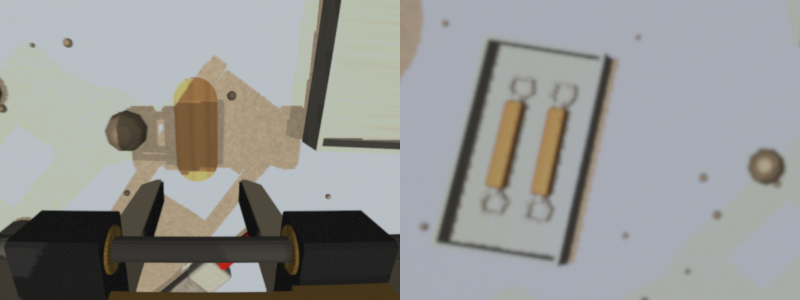

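Both loops lie flat in the tray. The rib is centred between the fingers and the lump is outside them. Descending.

>>> send_rows(angular=[[0,0,0],[0,0,0],[0,0,0],[0,0,0],[0,0,0],[0,0,0],[0,0,0],[0,0,0],[0,0,0],[0,0,0]], translation=[[0,0,-0.03],[0,0,-0.055],[0,0,-0.075],[0,0,-0.09],[0,0,-0.097],[0,0,-0.098],[0,0,-0.098],[0,0,-0.098],[0,0,-0.098],[0,0,-0.098]], jaw=[0.42,0.42,0.42,0.42,0.42,0.42,1,1,1,1])

```text
time_s: 14.15
tool_pos: [0.4036, -0.1516, 0.0049]
ee_rot: [[1.0, 0.004, -0.005], [0.004, -1.0, -0.003], [-0.005, 0.003, -1.0]]
contact_force: [0.7, 2.3, 5.3]
opening: 0.0438
```

>>> send_rows(angular=[[0,0,0],[0,0,0],[0,0,0],[0,0,0],[0,0,0],[0,0,0],[0,0,-1],[0,0,-2],[0,0,-2],[0,0,-2]], translation=[[0,0,0.02],[0,0,0.05],[0,0,0.08],[0,0,0.095],[0.015,-0.04,0.095],[0.03,-0.08,0.095],[0.045,-0.13,0.095],[0.0624,-0.18,0.095],[0.0624,-0.1875,0.095],[0.0624,-0.1875,0.095]], jaw=[1,1,1,1,1,1,1,1,1,1])

```text
time_s: 15.4
tool_pos: [0.4651, -0.3387, 0.0991]
ee_rot: [[0.999, -0.032, -0.007], [-0.032, -0.999, -0.001], [-0.007, 0.002, -1.0]]
contact_force: [-0.1, -0.4, -1.0]
opening: 0.0437
```

```bash
python3 - <<'E'
from h import *
im,p=snap('wrist','w6'); im2,p=snap('top','t6'); s=r.read_state(); print(s['opening'],s['tool_pos'],s['contact_force'])
cv2.imwrite('pics/w6t.png',np.hstack([cv2.resize(im,(400,300)),cv2.resize(im2[200:380,340:580],(400,300))])[:,:,::-1])
E
```

```text
0.04373842416715074 [ 0.4652 -0.3375  0.0995] [-0.0242  0.2095 -0.6645]
```

View pics/w6t.png

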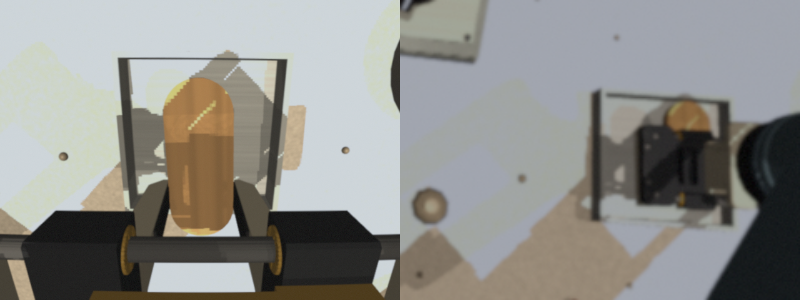

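Rib held level and centred over the square tray, which spans (122–283, 58). Lowering.

>>> send_rows(angular=[[0,0,0],[0,0,0],[0,0,0],[0,0,0],[0,0,0],[0,0,0],[0,0,0],[0,0,0],[0,0,0],[0,0,0]], translation=[[0,0,-0.025],[0,0,-0.05],[0,0,-0.068],[0,0,-0.076],[0,0,-0.078],[0,0,-0.078],[0,0,-0.078],[0,0,-0.078],[0,0,-0.078],[0,0,-0.03]], jaw=[1,1,1,1,1,1,0.4,0.4,0.4,0.4])

```text
time_s: 16.75
tool_pos: [0.463, -0.3353, 0.0666]
ee_rot: [[0.999, -0.031, -0.012], [-0.031, -1.0, 0.005], [-0.012, -0.004, -1.0]]
contact_force: [0.4, -0.8, 0.7]
opening: 0.0558
```

>>> send_rows(angular=[[0,0,0],[0,0,0],[0,0,0],[0,0,0],[0,0,0],[0,0,0],[0,0,0],[0,0,0],[0,0,0],[0,0,0]], translation=[[0,0,0.05],[0,0,0.1],[0.01,0.03,0.15],[0.02,0.08,0.19],[0.04,0.13,0.22],[0.06,0.18,0.22],[0.08,0.23,0.22],[0.1,0.28,0.22],[0.117,0.285,0.22],[0.117,0.285,0.22]], jaw=[0.4,0.4,0.4,0.4,0.4,0.4,0.4,0.4,0.4,0.4])

```text
time_s: 18.0
tool_pos: [0.5804, -0.0495, 0.2862]
ee_rot: [[0.999, -0.029, -0.013], [-0.029, -1.0, 0.005], [-0.013, -0.004, -1.0]]
contact_force: [-0.2, 0.3, -0.2]
opening: 0.0558
```

```bash
python3 - <<'E'
from h import *
im2,p=snap('top','t7');s=r.read_state(); print(s['opening'],s['tool_pos'],s['contact_force'])
im,p=snap('wrist','w7'); import pickle; pickle.dump(p,open('pw7.pkl','wb'))
print([(d['centre'],d['confidence']) for d in r.landmark_of('wrist','timer_grip')])
cv2.imwrite('pics/t7c.png',cv2.resize(im2[200:380,340:580],(640,480))[:,:,::-1])
E
```

```text
0.05569119072174445 [ 0.5798 -0.0502  0.2862] [ 0.072   0.5036 -0.4745]
[([0.6671, -0.0484, 0.1166], 0.91)]
```

View pics/w7.png

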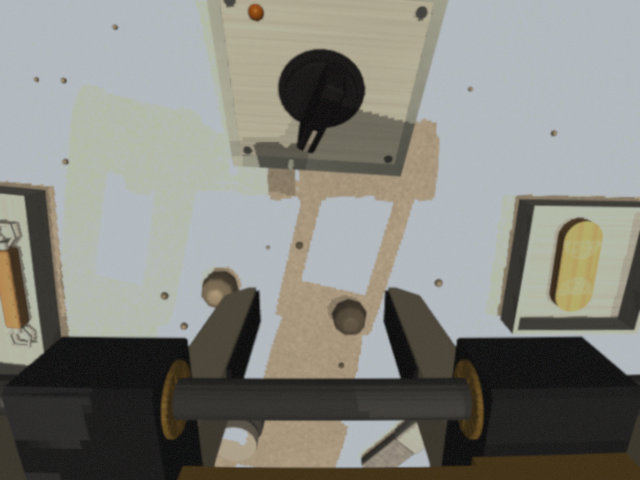

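View pics/t7c.png

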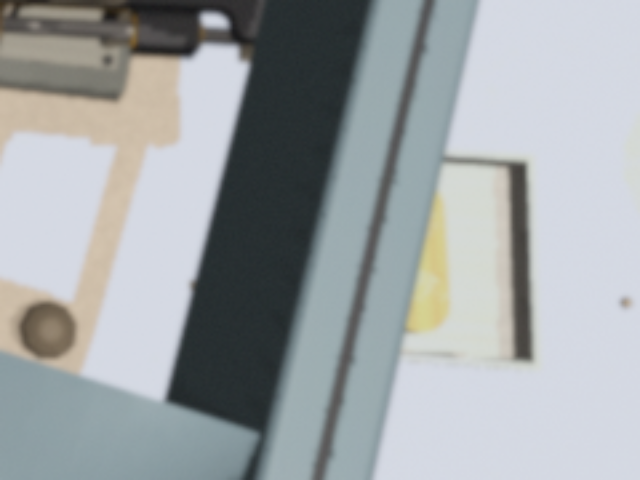

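The wrist view shows the rib flat in the square tray at (578,265). The knob disc is at (321,88) and the bar's marked end at (312,145). I'll zoom in to get the bar angle and box yaw.

```bash
python3 - <<'E'
import cv2
im=cv2.imread('pics/w7.png'); cv2.imwrite('pics/w7z.png',cv2.resize(im[0:190,195:455],None,fx=3,fy=3,interpolation=cv2.INTER_CUBIC))
E
```

```text
(no output)
```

View pics/w7z.png

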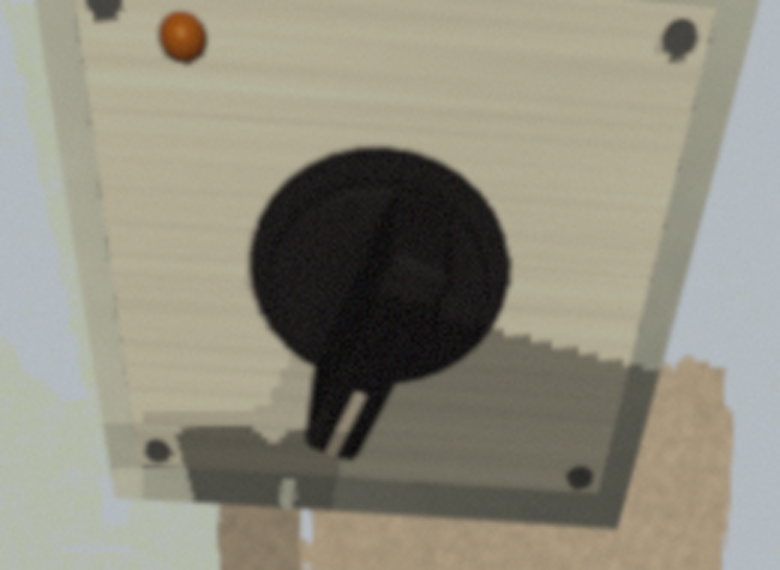

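```bash
cat > k.py <<'E'
from fit import *
pw=pickle.load(open('pw7.pkl','rb')); pt=p
th=np.radians(35); ct=np.array([0,0,.0925]);n=np.array([-np.sin(th),0,np.cos(th)]);e1=np.array([np.cos(th),0,np.sin(th)]);e2=np.array([0,1,0])
sw=np.array([(103,3),(680,38),(157,451),(580,477)])/3.+[195,0]
st=np.array([(78,70),(306,97),(58,283),(271,307)])/3.+[290,120]
cw=np.array([(113,497),(615,527)])/3.+[195,0]
dw=np.array([[379,266]])/3.+[195,0]; dt=np.array([[179,193]])/3+[290,120]
F=[[-.075,.085,.04],[-.075,-.085,.04]]
def scr(q): return tf(q,[ct+a*q[3]*e1+b*q[4]*e2 for a,b in[(1,1),(1,-1),(-1,1),(-1,-1)]])
D=lambda q,h:tf(q,[ct+h*n])
def res(q):
    return np.concatenate([(proj(pw,scr(q))-sw).ravel(),(proj(pt,scr(q))-st).ravel()*1.5,(proj(pw,tf(q,F))-cw).ravel()])
R=least_squares(res,[.68,-.05,-.1,.075,.07],loss='soft_l1'); q=R.x; print(q,np.degrees(q[2])); print(res(q).round(1))
print('grip',D(q,.031))
for h in (0,.006,.012): print(h,proj(pw,D(q,h))-dw,proj(pt,D(q,h))-dt)
# phi from white line (top plane at 46 above panel)
rot=lambda v:np.array([[np.cos(q[2]),-np.sin(q[2]),0],[np.sin(q[2]),np.cos(q[2]),0],[0,0,1]])@v
nw,e1w,e2w=rot(n),rot(e1),rot(e2.astype(float)); c=D(q,.046)[0]
def onpl(pp,uv):
    o,d=ray(pp,uv); return o+d*(((c-o)@nw)/(d@nw))[:,None]
for nm,pp,uv in [('w',pw,np.array([(333,452),(360,393)])/3.+[195,0]),('wend',pw,np.array([(307,440),(350,458)])/3.+[195,0]),('t',pt,np.array([(157,259),(173,225)])/3.+[290,120])]:
    X=onpl(pp,uv)-c; print(nm,[(round(x@e1w*1000,1),round(x@e2w*1000,1)) for x in X])
print('n',nw); pickle.dump(q,open('kq.pkl','wb'))
E
python3 k.py
```

```text
[ 0.6789 -0.0519 -0.0893  0.068   0.0683] -5.116831268903672
[ 0.3 -0.5  0.2  0.6  0.2 -0.1  0.3  0.  -0.9 -0.4 -0.8 -1.3 -1.2 -0.7
 -1.1 -0.7  0.6  1.8  0.9  2.1]
grip [[ 0.6612 -0.0503  0.1179]]
0 [[0.2019 2.9126]] [[-1.1536 -0.5645]]
0.006 [[-0.0801  6.979 ]] [[-1.141   0.3883]]
0.012 [[-0.3685 11.1399]] [[-1.1283  1.3537]]
w [(np.float64(-25.6), np.float64(9.7)), (np.float64(-5.5), np.float64(3.0))]
wend [(np.float64(-22.0), np.float64(16.7)), (np.float64(-27.3), np.float64(5.0))]
t [(np.float64(-28.9), np.float64(7.6)), (np.float64(-6.7), np.float64(0.8))]
n [-0.5713  0.0512  0.8192]
```

Good fit: screw residuals are under about 1 px, the box yaw is -5.1°, and the bar is at about -19° from up-slope. The knob looks 3–5 mm further up-slope than my model, which agrees with the networks. I'll compute the tilted hover pose next.

```bash
cat > tgt.py <<'E'
from k import *
from scipy.spatial.transform import Rotation as Ro
def Rk(a):
    a=np.radians(a); x=np.cos(a)*e1w+np.sin(a)*e2w; z=-nw; return np.c_[x,np.cross(z,x),z]
grip=np.array([.6637,-.0500,.1196])
def delta(a,h,g=grip):
    s=r.read_state(); R=np.array(s['ee_rot']); w=Ro.from_matrix(Rk(a)@R.T).as_rotvec(degrees=True)
    return w.round(2),(g+(h-.031)*nw-np.array(s['tool_pos'])).round(4)
def cur():
    s=r.read_state(); R=np.array(s['ee_rot']); x=R[:,0]; a=np.degrees(np.arctan2(x@e2w,x@e1w)); d=np.array(s['tool_pos'])-grip
    print('t',s['time_s'],'ang',a.round(2),'tilt',np.degrees(np.arccos(-R[:,2]@nw)).round(2),'off e1,e2,h',(d@e1w*1e3).round(1),(d@e2w*1e3).round(1),(d@nw*1e3+31).round(1),'F',np.array(s['contact_force']).round(1),'Mn',(np.array(s['torque'])@nw).round(3),'op',s['opening'],'q',np.array(s['qpos']).round(2))
E
python3 - <<'E' | tail -3
from tgt import *
print(delta(-19,.098)); print(e1w,e2w); cur()
E
```

```text
(array([  3.31, -35.7 , -21.7 ]), array([ 0.0461,  0.0044, -0.112 ]))
[ 0.8159 -0.0731  0.5736] [0.0892 0.996  0.    ]
t 18.15 ang 4.04 tilt 35.76 off e1,e2,h 27.0 -8.5 215.8 F [ 0.3 -0.2 -0.2] Mn -0.008 op 0.0559563578141105 q [-0.28  0.29  1.33  0.    1.54  1.32]
```

>>> send_rows(angular=[[0.5,-5,-3],[0.9,-10,-6],[1.4,-15,-9],[1.9,-20,-12],[2.3,-25,-15],[2.8,-30,-18],[3.3,-35.7,-21.7],[3.3,-35.7,-21.7],[3.3,-35.7,-21.7],[3.3,-35.7,-21.7]], translation=[[0.006,0,-0.01],[0.012,0.001,-0.025],[0.018,0.002,-0.04],[0.024,0.003,-0.055],[0.03,0.003,-0.07],[0.036,0.004,-0.085],[0.042,0.004,-0.1],[0.046,0.0044,-0.112],[0.046,0.0044,-0.112],[0.046,0.0044,-0.112]], jaw=[0.5,0.5,0.5,0.5,0.5,0.5,0.5,0.5,0.5,0.5])

```text
time_s: 19.4
tool_pos: [0.6267, -0.0474, 0.1758]
ee_rot: [[0.742, -0.349, 0.572], [-0.393, -0.918, -0.052], [0.544, -0.186, -0.818]]
contact_force: [0.2, -0.6, 0.6]
opening: 0.0465
```

```bash
python3 - <<'E' | tail -3
from tgt import *
im,p8=snap('wrist','w8'); pickle.dump(p8,open('pw8.pkl','wb')); print(r.landmark_of('wrist','timer_grip'))
print(delta(-19,.018)); cur()
E
```

```text
[{'centre': [0.6659, -0.0507, 0.1177], 'confidence': 0.7}]
(array([ 0.06,  0.09, -0.02]), array([ 0.0446, -0.0035, -0.0668]))
t 19.5 ang -18.96 tilt 0.1 off e1,e2,h 1.7 -0.5 98.4 F [0.6 0.4 0.6] Mn -0.012 op 0.046209622234285486 q [-0.34  0.14  1.99  0.33  0.44  1.39]
```

View pics/w8.png

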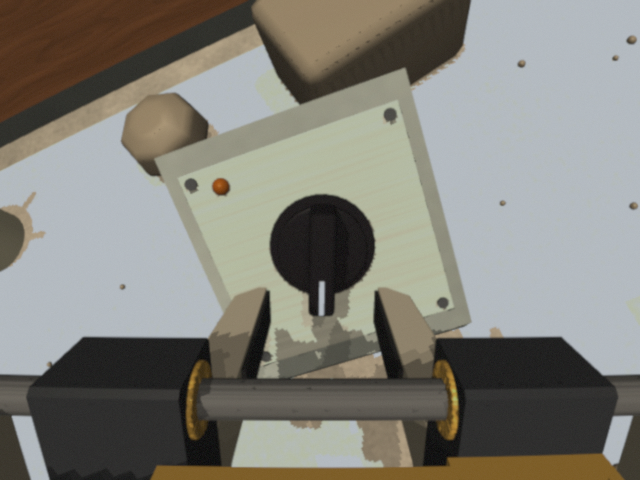

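The bar is aligned with the tool and centred between the fingers (white line at (321,298), disc at (322,244)). I'll check the offset along the bar.

```bash
python3 - <<'E' | tail -5
from tgt import *
p8=pickle.load(open('pw8.pkl','rb'))
for h in (0,.006,.012): print(h,proj(p8,[grip+(h-.031)*nw]))
print(proj(p8,[grip+(.046-.031)*nw+s*.032*Rk(-19)[:,0] for s in(-1,1)]))
E
```

```text
0 [[321.408  242.9474]]
0.006 [[321.392  245.5621]]
0.012 [[321.3753 248.29  ]]
[[321.1593 316.4941]
 [321.3806 211.8418]]
```

>>> send_rows(angular=[[0,0,0],[0,0,0],[0,0,0],[0,0,0],[0,0,0],[0,0,0],[0,0,0],[0,0,0],[0,0,0],[0,0,0]], translation=[[0.011,-0.001,-0.016],[0.022,-0.002,-0.033],[0.032,-0.003,-0.048],[0.039,-0.003,-0.058],[0.043,-0.0035,-0.0645],[0.0446,-0.0035,-0.0668],[0.0446,-0.0035,-0.0668],[0.0446,-0.0035,-0.0668],[0.0446,-0.0035,-0.0668],[0.0446,-0.0035,-0.0668]], jaw=[0.5,0.5,0.5,0.5,0.5,0.5,0.5,0.8,1,1], newtons=35)

```text
time_s: 20.75
tool_pos: [0.6711, -0.0506, 0.1093]
ee_rot: [[0.741, -0.349, 0.573], [-0.393, -0.918, -0.052], [0.544, -0.186, -0.818]]
contact_force: [0.7, 0.4, -0.7]
opening: 0.0209
```

```bash
python3 - <<'E' | tail -3
from tgt import *
cur(); a=np.radians(1); print(nw)
E
```

```text
n [-0.5713  0.0512  0.8192]
t 20.75 ang -18.96 tilt 0.12 off e1,e2,h 0.2 0.0 18.3 F [ 0.7  0.4 -0.7] Mn -0.051 op 0.020920752049748286 q [-0.31  0.31  1.96  0.45  0.29  1.29]
[-0.5713  0.0512  0.8192]
```

>>> send_rows(angular=[[0,0,0],[0,0,0],[-2.3,0.2,3.3],[-4.6,0.4,6.6],[-6.9,0.6,9.8],[-9.1,0.8,13.1],[-11.4,1.0,16.4],[-13.1,1.2,18.8],[-13.1,1.2,18.8],[-13.1,1.2,18.8]], translation=[[0,0,0],[0,0,0],[0,0,0],[0,0,0],[0,0,0],[0,0,0],[0,0,0],[0,0,0],[0,0,0],[0,0,0]], jaw=[1,1,1,1,1,1,1,1,1,1])

```text
time_s: 22.0
tool_pos: [0.6711, -0.0507, 0.1093]
ee_rot: [[0.819, -0.034, 0.573], [-0.006, -0.999, -0.051], [0.574, 0.039, -0.818]]
contact_force: [-0.7, -0.7, 0.2]
opening: 0.0158
```

```bash
python3 - <<'E' | tail -3
from tgt import *
cur(); snap('wrist','w9')
E
```

```text
t [(np.float64(-28.9), np.float64(7.6)), (np.float64(-6.7), np.float64(0.8))]
n [-0.5713  0.0512  0.8192]
t 22.0 ang 3.87 tilt 0.09 off e1,e2,h 0.1 -0.0 18.3 F [-0.7 -0.7  0.2] Mn -0.7 op 0.015847930500060812 q [-0.31  0.31  1.96  0.45  0.3   0.89]
```

View pics/w9.png

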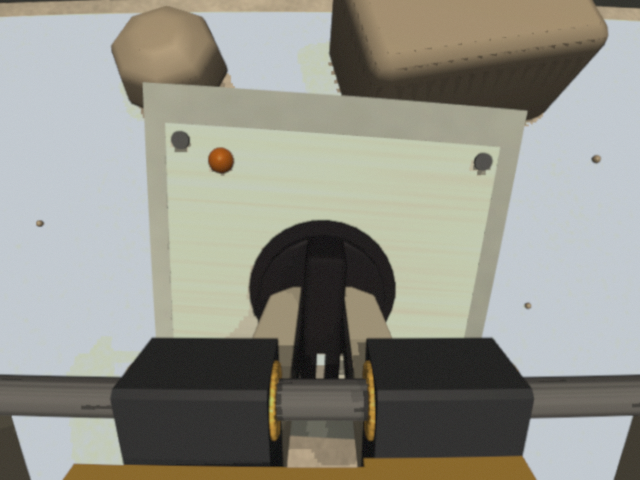

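Opposing moment is 0.7 N·m, far over the 0.13 N·m detent, so the knob is on its stop (tool at about +4°, rest at about +1°). That means it started one click from the stop. Now clockwise, first to two clicks.

>>> send_rows(angular=[[2.9,-0.3,-4.1],[5.7,-0.5,-8.2],[8.6,-0.8,-12.3],[11.4,-1.0,-16.4],[14.3,-1.3,-20.5],[17.1,-1.5,-24.6],[20.0,-1.8,-28.7],[22.9,-2.0,-32.8],[24.6,-2.2,-35.2],[24.6,-2.2,-35.2]], translation=[[0,0,0],[0,0,0],[0,0,0],[0,0,0],[0,0,0],[0,0,0],[0,0,0],[0,0,0],[0,0,0],[0,0,0]], jaw=[1,1,1,1,1,1,1,1,1,1])

```text
time_s: 23.3
tool_pos: [0.671, -0.0509, 0.1093]
ee_rot: [[0.577, -0.583, 0.573], [-0.684, -0.728, -0.052], [0.447, -0.362, -0.818]]
contact_force: [-2.3, -2.3, 1.3]
opening: 0.0158
```

```bash
python3 - <<'E' | tail -1
from tgt import *
cur()
E
```

```text
t 23.3 ang -39.03 tilt 0.09 off e1,e2,h 0.1 -0.2 18.3 F [-2.3 -2.3  1.3] Mn -0.028 op 0.015844407739629522 q [-0.31  0.31  1.96  0.45  0.29  1.64]
```

At -39° the moment is about 0, so the knob rests at two clicks. Two more.

>>> send_rows(angular=[[2.9,-0.3,-4.1],[5.7,-0.5,-8.2],[8.6,-0.8,-12.3],[11.4,-1.0,-16.4],[14.3,-1.3,-20.5],[17.1,-1.5,-24.6],[20.0,-1.8,-28.7],[22.9,-2.0,-32.8],[22.9,-2.0,-32.8],[22.9,-2.0,-32.8]], translation=[[0,0,0],[0,0,0],[0,0,0],[0,0,0],[0,0,0],[0,0,0],[0,0,0],[0,0,0],[0,0,0],[0,0,0]], jaw=[1,1,1,1,1,1,1,1,1,1])

```text
time_s: 24.55
tool_pos: [0.6709, -0.0509, 0.1092]
ee_rot: [[0.068, -0.818, 0.571], [-0.991, -0.119, -0.052], [0.111, -0.563, -0.819]]
contact_force: [-2.3, -1.3, 0.2]
opening: 0.0155
```

```bash
python3 - <<'E' | tail -1
from tgt import *
cur()
E
```

```text
t 24.55 ang -78.94 tilt 0.05 off e1,e2,h -0.0 -0.3 18.3 F [-2.3 -1.3  0.2] Mn -0.074 op 0.015546308362830082 q [-0.31  0.31  1.96  0.44  0.3   2.34]
```

Moment is small, so the knob should be at four clicks. Releasing and backing out along the axis.

>>> send_rows(angular=[[0,0,0],[0,0,0],[0,0,0],[0,0,0],[0,0,0],[0,0,0],[0,0,0],[0,0,0],[0,0,0],[0,0,0]], translation=[[0,0,0],[0,0,0],[0,0,0],[0,0,0],[-0.006,0.0005,0.008],[-0.014,0.001,0.02],[-0.026,0.002,0.037],[-0.037,0.003,0.053],[-0.0457,0.004,0.0655],[-0.0457,0.004,0.0655]], jaw=[0.5,0.5,0.5,0.5,0.5,0.5,0.5,0.5,0.5,0.5])

```text
time_s: 25.8
tool_pos: [0.6253, -0.0471, 0.1766]
ee_rot: [[0.068, -0.816, 0.573], [-0.991, -0.12, -0.053], [0.112, -0.565, -0.818]]
contact_force: [0.1, 0.7, -0.8]
opening: 0.0462
```

```bash
python3 - <<'E' | tail -1
from tgt import *
snap('wrist','w10'); cur()
E
```

```text
t 25.85 ang -78.93 tilt 0.12 off e1,e2,h 0.6 -0.5 99.0 F [ 0.1 -0.1 -0.5] Mn -0.067 op 0.04630856826459328 q [-0.34  0.13  1.99  0.33  0.44  2.44]
```

View pics/w10.png

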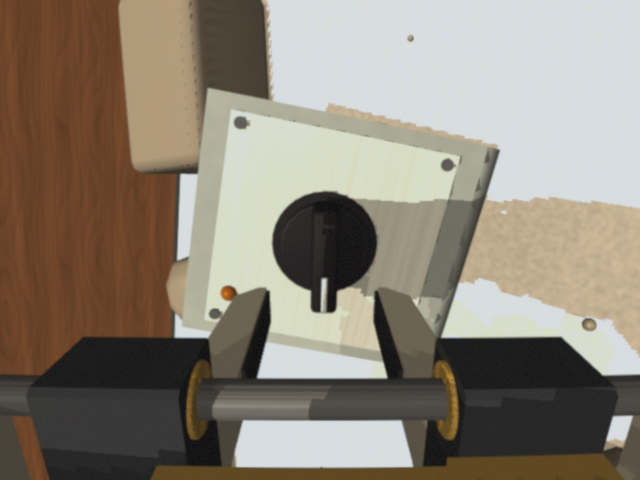

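The released bar is within about 1° of the tool's -79° (white line at (323,295)). That is 60° from its start and 80° from the stop, i.e. the fourth click. I'll withdraw and check all the objects.

>>> send_rows(angular=[[0,0,0],[0,0,0],[0,0,0],[0,0,0],[0,0,0],[0,0,0],[0,0,0],[0,0,0],[0,0,0],[0,0,0]], translation=[[-0.03,0,0.04],[-0.06,0,0.07],[-0.09,0,0.1],[-0.12,0,0.13],[-0.15,0,0.15],[-0.18,0,0.17],[-0.2,0,0.18],[-0.2,0,0.18],[-0.2,0,0.18],[-0.2,0,0.18]], jaw=[0.5,0.5,0.5,0.5,0.5,0.5,0.5,0.5,0.5,0.5])

```text
time_s: 27.1
tool_pos: [0.4256, -0.0469, 0.3546]
ee_rot: [[0.069, -0.818, 0.571], [-0.992, -0.119, -0.051], [0.11, -0.563, -0.819]]
contact_force: [-0.1, -0.2, 1.0]
opening: 0.0466
```

```bash
python3 - <<'E'
from h import *
im,p=snap('top','t11'); im2,p=snap('scene','s11'); s=r.read_state(); print(s['time_s'],s['tool_pos'],s['contact_force'])
cv2.imwrite('pics/f11.png',np.vstack([np.hstack([cv2.resize(im,(400,300)),cv2.resize(im2,(400,300))]),np.hstack([cv2.resize(im[200:380,60:300],(400,300)),cv2.resize(im[200:380,340:580],(400,300))])])[:,:,::-1])
for c in('top','scene'):
  for l in('loop_a_mid','rib_mid','lump_a_mid'): print(c,l,[(np.round(d['centre'],3).tolist(),round(d['confidence'],2)) for d in r.landmark_of(c,l)])
E
```

```text
27.2 [ 0.4255 -0.0468  0.3548] [-0.5147  0.486   0.1105]
top loop_a_mid [([0.482, 0.318, 0.023], 0.56)]
top rib_mid [([0.49, -0.34, 0.024], 0.83)]
top lump_a_mid [([0.471, 0.077, 0.02], 0.9), ([0.663, -0.05, 0.121], 0.51)]
scene loop_a_mid [([0.484, 0.321, 0.026], 0.92)]
scene rib_mid [([0.484, -0.34, 0.027], 0.71), ([0.47, 0.072, 0.016], 0.58)]
scene lump_a_mid [([0.47, 0.075, 0.014], 0.65)]
```

View pics/f11.png

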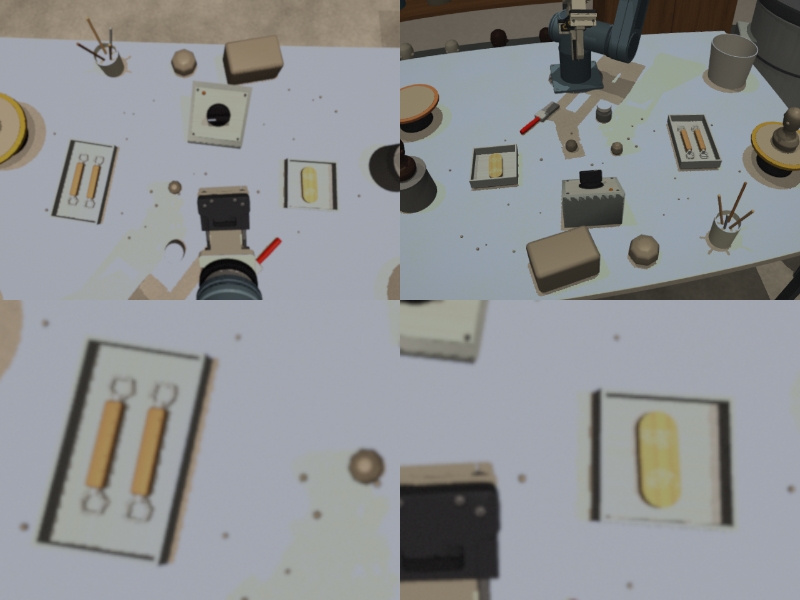

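Both loops and the rib lie flat well inside their trays, the lumps haven't moved, and the knob's white line now points left (one click short or over would be 20° off). Handing in.

```bash
python3 - <<'E'
from workcell import r
print(r.close_job(), r.read_state()['time_s'])
E
```

```text
the job is handed in; nothing more can be done
the job is handed in; nothing more can be done
```

The dryer is loaded and its timer is set to the fourth click. I handed the job in at about 27 s of the 72 s allowed; no verdict was reported.

- **Trays:** Both loop tools went into the long tray, roughly 25 mm either side of its middle, and the rib went into the square tray. In the last top and scene pictures all three lie flat, well inside their limits.
- **Timer:** I turned the knob anticlockwise until it met a 0.7 N·m stop, far above the 0.13 N·m of a click; it had started one click from the stop. I then turned it clockwise four clicks and let go. The wrist picture taken after letting go shows the bar about 80° clockwise of the stop.
- **Clay:** The first lump measured within about 4 mm of where it started. The networks never reported the second lump, so I judged it only from the pictures, where the scene view shows it still in place.

**Disagreements:** The long tray showed about 5 mm to the left of my first fit in the wrist camera, so I corrected the placements. My fit of the control box put the knob 3–5 mm too low on the panel, so I moved the grip point 3 mm up-slope. No other check failed.

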